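# Let one pair of AA cells out of the battery dispenser

### The job

The remote needs two new slim (AA) batteries: push down the paddle of the dispenser that holds the slimmer cells as far as it goes, so that the rocker lifts the stop gate, and keep it down until the first two cells have rolled into the pick-up tray. Then let the paddle come back up so that the gate is shut again with the other two cells behind it. Do not touch or pick up any battery, and leave the thick-cell dispenser and the other things on the desk as they are.

Things in the scene. Friction and masses are not known exactly. Their poses are not given: they have to be found in the camera images.
- aa_rack: slim-cell battery dispenser, fixed: open sloping aluminium chute 66 mm wide with four round cells (AA, 14.5 x 50 mm) side by side, lying along its x. Origin on the desk under its middle, z up; uphill is +y. Pick-up tray at the low end, lip at y = -77 mm. A sprung rocker over it turns on an axle along x at y = -19, z = 36 mm; paddle past the uphill end, stop gate at y = -32 mm
- aa_rack_pad (a point): middle of the top of that rocker's paddle: ribbed black rubber plate, 42 mm across the chute, 34 mm long, desk below. At rest 82 mm above the desk, sloping 17 degrees down to the chute; fully pressed it is 42 mm lower and 15 mm farther along the dispenser's +y, sloping 17 degrees the other way. About 2.5 N, then a firm stop; a spring lifts it back
- aa_rack_lever (a joint): that rocker: 0 = paddle up, gate down; 0.58 rad = paddle fully down, gate fully lifted. While it is down a second blade holds back the third and fourth cells, so one full press lets out one pair, which rolls into the tray within about 0.5 s
- c_rack: thick-cell battery dispenser, fixed: open sloping aluminium chute 66 mm wide with four round cells (C, 26 x 50 mm) side by side, lying along its x. Origin on the desk under its middle, z up; uphill is +y. Pick-up tray at the low end, lip at y = -106 mm. A sprung rocker over it turns on an axle along x at y = -27, z = 50 mm; paddle past the uphill end, stop gate at y = -49 mm
- c_rack_lever (a joint): thick-cell dispenser's rocker, 0 = at rest, 0.50 rad = paddle fully down; not to be used
- aa_1: slim cell number 1 counted from the gate, black with a bright metal end, 14.5 mm thick and 50 mm long; origin at its centre. Lying in the tray its centre is -71 mm (first) or -57 mm (second) along the dispenser's y
- aa_2: slim cell number 2 counted from the gate, black with a bright metal end, 14.5 mm thick and 50 mm long; origin at its centre. Lying in the tray its centre is -71 mm (first) or -57 mm (second) along the dispenser's y
- aa_3: slim cell number 3 counted from the gate, black with a bright metal end, 14.5 mm thick and 50 mm long; origin at its centre, stays in the chute
- aa_4: slim cell number 4 counted from the gate, black with a bright metal end, 14.5 mm thick and 50 mm long; origin at its centre, stays in the chute
- c_1: thick cell number 1 from the gate, same look, 26 mm thick and 50 mm long; origin at its centre; stays where it is
- c_2: thick cell number 2 from the gate, same look, 26 mm thick and 50 mm long; origin at its centre; stays where it is
- c_3: thick cell number 3 from the gate, same look, 26 mm thick and 50 mm long; origin at its centre; stays where it is
- c_4: thick cell number 4 from the gate, same look, 26 mm thick and 50 mm long; origin at its centre; stays where it is
- usb_stick: small red USB stick, 17x46x8 mm, between the dispensers, loose on the desk, a bystander; origin at the centre of its underside
- ssd_drive: flat dark blue drive, 92x52x11 mm, loose on the desk, a bystander; origin at the centre of its underside
- phone: black phone, 148x71x9 mm, under the near left corner of the big monitor (its panel begins 150 mm above the desk at about x = 0.63, y = -0.06 and runs right and back from there: keep the arm clear of it), loose on the desk, a bystander; origin at the centre of its underside

How it is judged (in metres and radians):
On the way, in this order (a step that is already met when the one before it is completed fails the run):
1. the fingers press the paddle of the slim-cell dispenser down, past half its travel (value of joint aa_rack_lever above 0.3 rad and contact force between the fingers and aa_rack_lever above 0.3 N), for 0.05 s.
2. the first two slim cells lie in the tray while the paddle is still held down (at least 0.45 of 0.58 rad) (y of aa_1 in the frame of aa_rack between -0.0768 and -0.053 m and z of each of aa_1, aa_2 in the frame of aa_rack below 0.0284 m and y of aa_2 in the frame of aa_rack between -0.0768 and -0.053 m and value of joint aa_rack_lever above 0.45 rad), for 0.1 s.
3. the paddle is let up and the gate is shut again (value of joint aa_rack_lever below 0.06 rad), for 0.2 s.
At the end, for the whole second after the job is handed in: the first two slim cells lie at rest (under 2 cm/s) in the pick-up tray against the lip (within 4 mm of where the pair lies), the other two are still uphill of the gate, and both rockers are back at rest (within 0.06 rad) (y of aa_1 in the frame of aa_rack between -0.0768 and -0.053 m and z of each of aa_1, aa_2 in the frame of aa_rack below 0.0284 m and y of aa_2 in the frame of aa_rack between -0.0768 and -0.053 m and y of each of aa_3, aa_4 in the frame of aa_rack above -0.0317 m and value of joint each of aa_rack_lever, c_rack_lever below 0.06 rad and linear speed of each of aa_1, aa_2, aa_3, aa_4 below 0.02 m/s); the robot touches nothing.
It fails at once if a third slim cell is let out (not (y of aa_3 in the frame of aa_rack above -0.0317 m) or not (y of aa_4 in the frame of aa_rack above -0.0317 m)).
It fails at once if a battery is touched by the robot (contact force between any of the fingers, the arm and aa_1 above 0.3 N or contact force between any of the fingers, the arm and aa_2 above 0.3 N or contact force between any of the fingers, the arm and aa_3 above 0.3 N or contact force between any of the fingers, the arm and aa_4 above 0.3 N or contact force between any of the fingers, the arm and c_1 above 0.3 N or contact force between any of the fingers, the arm and c_2 above 0.3 N or contact force between any of the fingers, the arm and c_3 above 0.3 N or contact force between any of the fingers, the arm and c_4 above 0.3 N).
It fails at once if a slim battery is lifted or leaves the dispenser (z of aa_1 in the frame of aa_rack above 0.0383 m or z of aa_2 in the frame of aa_rack above 0.0413 m or z of aa_3 in the frame of aa_rack above 0.0442 m or z of aa_4 in the frame of aa_rack above 0.0471 m or x of any of aa_1, aa_2, aa_3, aa_4 in the frame of aa_rack above 0.012 m or x of any of aa_1, aa_2, aa_3, aa_4 in the frame of aa_rack below -0.012 m or y of any of aa_1, aa_2, aa_3, aa_4 in the frame of aa_rack below -0.0798 m).
It fails at once if the thick-cell dispenser is operated or its cells are disturbed (more than 10 mm) (value of joint c_rack_lever above 0.1 rad or distance of any of c_1, c_2, c_3, c_4 from where it was at the start of the episode above 0.01 m).
It fails at once if a loose thing on the desk (USB stick, drive, phone) is moved more than 15 mm (distance of any of usb_stick, ssd_drive, phone from where it was at the start of the episode above 0.015 m).
It also fails if it takes over 29 s, if anything falls off the work surface, if the arm or the gripper's body presses on something with over 40 N, if the wrist force passes 120 N, or if a joint passes its speed limit or range.

### The arm

A 7-joint arm with a two-finger parallel gripper is mounted at the origin on a cart in front of the work surface, level with it; the furniture and walls round the work are solid. World frame = base frame: x ahead of the robot, y to its left, z up, the work surface at z = 0. Lengths are in mm, angles in rad, forces in N, time in s.
With the tool pointing down it reaches from about 350 to 900 mm from the base axis. Payload 19.9 kg.
Tool frame: the origin (TCP) lies between the finger pads; the fingertips stand 14 mm ahead of it and the grasp point (between the pads) lies 5 mm behind it (bot.tip_reach is the z of the fingertips in the tool frame, in mm); z points along the fingers, y is the line along which they close (so a half turn about z gives the same grasp; the last joint's range is limited). The gripper opens to 94 mm and grips with 3 to 60 N. Pads are 16 mm wide; open, the fingers measure 119 mm over their backs; the gripper's body (75 mm by 177 mm) begins 78 mm behind the grasp point.
Start: joints at [-1.214, 0.417, -0.01, 1.614, 0.005, 1.111, -0.053], TCP at [242.107, 576.181, 219.425] pointing down, gripper open.
Joint ranges: [-2.81, 2.81], [-0.39, 2.02], [-1.27, 1.25], [0.06, 2.57], [-1.19, 4.33], [0.19, 2], [-2.82, 2.82]. Speed limits (rad/s): [1.89, 1.89, 2.39, 2.39, 3.01, 3.01, 3.01].

### API

Orientations are given as a unit quaternion [w, x, y, z].
In Python, from cell import sensors, viewer, bot gives the robot as it stands.
- The arm moves only by the shell command python3 -m handwheel 'ROWS' [OPENING]. ROWS is JSON, a list of rows, each a list of 6 numbers: the shift along the tool's x, y, z scaled (see below), then the turn, a rotation vector about the tool's x, y, z scaled (see below). A call has exactly 5 rows; each row is the pose to reach, as a shift and turn from the pose commanded when the call began, along the tool's axes at that moment, turning the shorter way round; what a row does not reach only later rows make up. The controller multiplies each number of a shift by 400 mm and each number of a turn by 360 degrees. A row lasts 1/12 s, in which the tool goes at most 41.7 mm and 7.16 degrees, less where a joint would pass 70% of its speed; a pose out of reach is approached as far as the arm can. A call with a number of a shift or a turn outside -1 to 1 is refused whole. A call with a gripper value outside its range is refused whole. OPENING is the gripper command: -1 is shut, 1 is fully open, values between are in proportion, set as the call begins (- or left out, the last holds). The fingers move at their own pace and stop on an object; the grip force is fixed at half the most. Time passes only in rows, so rows that repeat a pose let the fingers close, or fill a call up. It gives the time, the measured TCP pose, the force, the opening and the grip force at its end, in the units of the state.
- sensors.read_state(): the state, without advancing time (a new reading comes with each control period).
- viewer.capture(name): name is "scene" or "top"; returns the picture (480x640x3 uint8, blue, green, red); there is no depth.
- viewer.calibration(name): a dict with "vfov" (degrees; the focal length in pixels is half the picture's height over the tangent of half this angle, whatever the lens; pixels are square), "cx", "cy" (the principal point, pixels), "T" (4x4, takes a point from camera to world coordinates). Camera axes: x right, y up, looking along -z (the intrinsics and any distortion apply to the point x, -y, -z); pixel columns grow to the right and rows downward; lengths in mm; the calibration is good to about 2 mm. A picture is of the moment at which its call begins. calibration takes no time and is no camera call.
- bot.job_done(): hands the job in; it is judged then, once.
Trained networks look in the newest picture that a camera, given by its name, has taken for a name from the list of things; names that differ only in an ending like _2 or _b are one class to them, and where a whole thing is asked for, a point or a joint stands for the part that bears it (a point fixed in the world has none). Each returns a list of dicts, best first, with "conf" (0 to 1); they miss things now and then, are a little off and sometimes report something else, mostly with a low value. They report only what shows in the picture. A call takes as long as a camera call.
- viewer.boxes_of(target, camera): "rect" ([left, top, width, height] in pixels, round what is visible of it).
- viewer.silhouettes(target, camera): "pixels" (480x640 bool, what is visible of it) and "rect" ([left, top, width, height] in pixels, round what is visible of it).
The state is a dict: "time": time; "joints": joint angles; "joint_vel": joint speeds; "tau": joint torques, N m; "eef_pos": TCP position; "tool_rot": TCP orientation; "contact_force": force on the tool from outside, world axes, zero at the start; "moment": the same for the moment, N m; "gripper_width": finger opening in mm; "grasp_force": force on a finger pad.
Only numpy, scipy, OpenCV 4.12 (cv2) and the standard library are available. Lean on these libraries where they do the work, as an engineer would, in place of code of your own. Each camera call takes 0.05 s, during which the arm holds its last target. There are 200 camera calls.

## Working session

There is one attempt and no reset: what is moved stays moved. The work goes in short steps, Python scripts to look and compute and a shell command to move; the robot and the scene stay as the last step left them, time stands still between calls to the robot, and variables do not carry over. Pictures are saved under pics/ and viewed, at most 10 in all, crops included, and the job is handed in when it is done.

```bash
mkdir -p pics; ls; python3 - <<'E'
from cell import sensors, viewer, bot
import cv2, numpy as np
for n in("scene","top"):
    im=viewer.capture(n); cv2.imwrite(f"pics/{n}0.png",im)
    c=viewer.calibration(n); print(n,c)
    for t in("aa_rack","aa_rack_pad","c_rack","usb_stick","ssd_drive","aa_1"):
        print(t,[(round(d["conf"],2),d["rect"]) for d in viewer.boxes_of(t,n)][:4])
s=sensors.read_state(); print(s["time"],s["eef_pos"],s["tool_rot"],s["gripper_width"])
E
```

```text
pics
scene {'vfov': 53.97824141596349, 'cx': 317.6856200940284, 'cy': 245.39328901240674, 'T': array([[-8.48976332e-01,  2.42609457e-01, -4.69446312e-01,
         1.25308409e+02],
       [-5.28424688e-01, -3.85472946e-01,  7.56424455e-01,
         7.96152681e+02],
       [ 2.55687301e-03,  8.90253480e-01,  4.55458234e-01,
         5.03023397e+02],
       [ 0.00000000e+00,  0.00000000e+00,  0.00000000e+00,
         1.00000000e+00]])}
aa_rack [(0.75, [245.0, 288.5, 61.6, 41.2])]
aa_rack_pad [(0.8, [241.7, 289.4, 61.4, 24.6])]
c_rack []
usb_stick [(0.3, [271.4, 312.1, 11.0, 9.2])]
ssd_drive [(0.65, [262.8, 247.4, 36.6, 23.9])]
aa_1 [(0.51, [272.1, 313.3, 9.0, 7.9])]
top {'vfov': 51.336734137696666, 'cx': 324.45079224242005, 'cy': 241.1938718355161, 'T': array([[ 1.59530948e-02,  9.97923187e-01, -6.24084286e-02,
         4.95673801e+02],
       [-9.99853372e-01,  1.55331767e-02, -7.20797571e-03,
         1.06954919e+02],
       [-6.22360494e-03,  6.25142673e-02,  9.98024666e-01,
         1.01012850e+03],
       [ 0.00000000e+00,  0.00000000e+00,  0.00000000e+00,
         1.00000000e+00]])}
aa_rack [(0.9, [209.3, 231.3, 86.5, 36.3])]
aa_rack_pad [(0.74, [212.4, 230.2, 60.7, 40.4])]
c_rack [(0.84, [357.1, 219.7, 98.2, 57.8])]
usb_stick [(0.68, [319.8, 279.6, 12.2, 27.9])]
ssd_drive [(0.8, [326.1, 169.4, 49.5, 30.4]), (0.45, [244.1, 234.3, 6.1, 28.1])]
aa_1 [(0.75, [233.9, 237.8, 9.2, 23.0]), (0.52, [255.4, 238.0, 9.2, 25.4]), (0.49, [242.1, 235.4, 10.1, 27.5])]
0.7 [242.05204968 576.18963653 219.42044626] [ 5.78077724e-07  1.97548191e-01  9.80293176e-01 -4.73463362e-05] 93.87308545134056
```

```bash
python3 - <<'E'
import cv2
a=cv2.imread("pics/top0.png")[190:310,180:480]; cv2.imwrite("pics/t1.png",cv2.resize(a,None,fx=2.66,fy=2.66,interpolation=cv2.INTER_CUBIC))
E
```

```text
(no output)
```

View pics/t1.png

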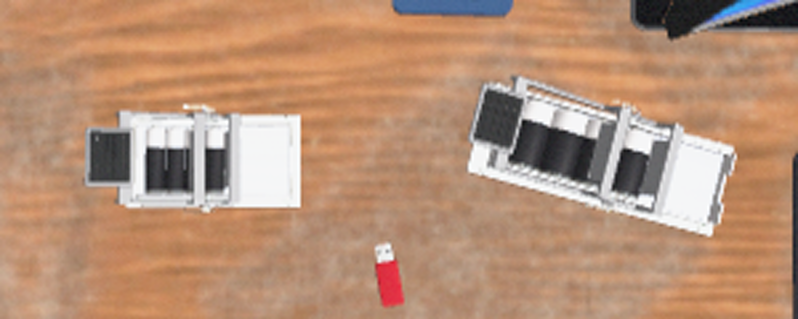

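View pics/scene0.png

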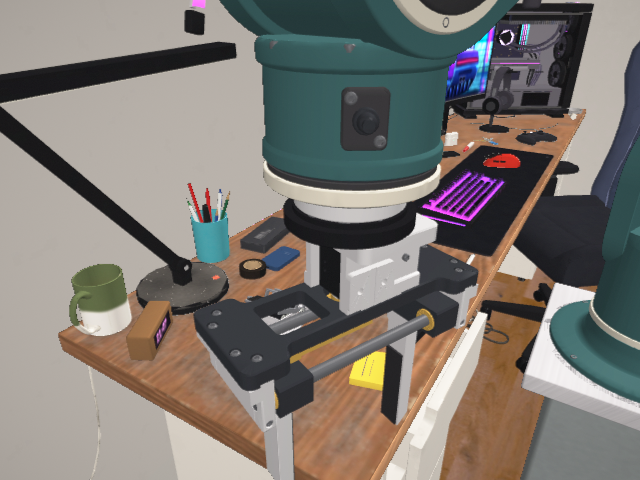

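View pics/top0.png

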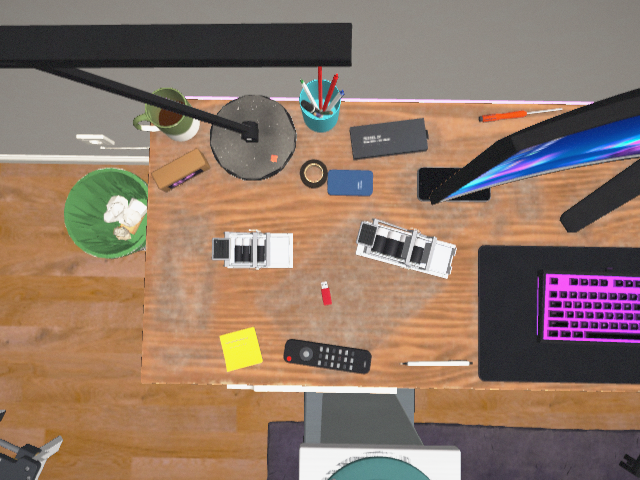

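The top picture shows the slim dispenser on the left: its pad is at about px (221,249) and its tray lip at about (293,250), uphill towards world +y. The thick dispenser is on the right.

```bash
cat > h.py <<'E'
import numpy as np
from cell import sensors, viewer, bot
from scipy.spatial.transform import Rotation as R
def ray(n,u,v,z):
    c=viewer.calibration(n);f=240/np.tan(np.radians(c["vfov"]/2));T=c["T"]
    d=T[:3,:3]@[(u-c["cx"])/f,-(v-c["cy"])/f,-1];return T[:3,3]+d*(z-T[2,3])/d[2]
def tool():
    s=sensors.read_state();q=np.array(s["tool_rot"]);return np.array(s["eef_pos"]),R.from_quat(q[[1,2,3,0]]).as_matrix(),s
def shift(tgt):
    p,M,s=tool();return np.round(M.T@(np.array(tgt)-p)/400,4)
E
python3 - <<'E'
from h import *
import cv2
sx=800/798*2.66
for n,u,v,z in [("pad",109,157,82),("padL",85,157,86),("padR",133,157,77),("padT",109,129,82),("padB",109,186,82),("lipT",300,115,20),("lipB",300,207,20),("lipT0",300,115,0),("upB",123,207,30),("axT",200,110,36),("axB",207,210,36)]:
    print(n,ray("top",180+u/2.66,190+v/2.66,z).round(1))
for t in("aa_rack_pad","aa_rack","aa_1"):
    for d in viewer.silhouettes(t,"top"):
        ys,xs=np.nonzero(d["pixels"]);print(t,d["conf"],xs.mean(),ys.mean(),cv2.minAreaRect(np.c_[xs,ys].astype(np.float32)))
p,M,s=tool();print(p,M.round(3))
E
```

```text
pad [536.1 306.2  82. ]
padL [535.7 322.1  86. ]
padR [536.6 290.3  77. ]
padT [555.7 306.7  82. ]
padB [515.8 305.6  82. ]
lipT [572.5 177.4  20. ]
lipB [503.8 176.   20. ]
lipT0 [574.  178.8   0. ]
upB [501.6 305.9  30. ]
axT [573.8 249.9  36. ]
axB [500.4 243.   36. ]
aa_rack_pad 0.7 400.4347826086956 248.94202898550725 ((400.396240234375, 247.88677978515625), (8.253072738647461, 26.062334060668945), 2.4895527362823486)
aa_rack_pad 0.69 240.87764182424917 248.1357063403782 ((241.0, 249.0), (38.0, 58.0), 90.0)
aa_rack 0.84 254.8732394366197 249.99125789218067 ((252.0, 250.0), (36.0, 80.0), 90.0)
aa_rack 0.69 400.16564417177915 248.87730061349694 ((400.0, 248.0), (26.0, 10.0), 90.0)
aa_rack 0.26 379.5387453874539 240.99261992619927 ((379.6908874511719, 240.7842559814453), (11.143909454345703, 25.895095825195312), 14.931418418884277)
aa_1 0.77 245.64880952380952 249.4345238095238 ((245.5, 249.5), (23.0, 7.0), 90.0)
aa_1 0.72 237.8693181818182 249.67045454545453 ((237.5, 250.0), (24.0, 7.0), 90.0)
aa_1 0.57 260.0308641975309 250.6358024691358 ((260.0, 250.5), (23.0, 6.0), 90.0)
[242.08942939 576.19773467 219.43740713] [[-0.922  0.387  0.   ]
 [ 0.387  0.922 -0.   ]
 [-0.    -0.    -1.   ]]
```

```bash
python3 -m handwheel '[[-0.094,-0.034,0,0,0,0.0187],[-0.188,-0.068,0,0,0,0.0374],[-0.282,-0.102,0,0,0,0.0561],[-0.376,-0.136,0,0,0,0.0748],[-0.47,-0.17,0,0,0,0.0935]]' -1; python3 -c "
from h import *
print(shift([536,306,160]));p,M,s=tool();print(M.round(3),np.degrees(np.arctan2(M[1,0],M[0,0])))"
```

```text
time: 1.27
eef_pos: [390.2, 439.2, 219.7]
tool_rot: [0.0, 0.475, 0.88, 0.0]
contact_force: [-0.1, -0.3, -0.5]
gripper_width: 63.9
grasp_force: 0.0
[-0.4783  0.1224  0.1491]
[[-0.548  0.837  0.   ]
 [ 0.837  0.548  0.   ]
 [ 0.     0.    -1.   ]] 123.22406521757833
```

```bash
python3 -m handwheel '[[-0.096,0.0245,0.02,0,0,0.0185],[-0.191,0.049,0.04,0,0,0.037],[-0.287,0.073,0.06,0,0,0.0554],[-0.383,0.098,0.08,0,0,0.0739],[-0.478,0.122,0.1,0,0,0.0923]]' -1; python3 -c "
from h import *
import cv2
for n in ('scene','top'): im=viewer.capture(n);cv2.imwrite(f'pics/{n}1.png',im)
print(shift([536,306,120]));p,M,s=tool();print(p,M.round(3),s['gripper_width'],s['joints'])"
```

```text
time: 1.68
eef_pos: [536.7, 306.8, 179.4]
tool_rot: [0.0, 0.707, 0.707, 0.0]
contact_force: [0.4, 1.3, 0.2]
gripper_width: 30.6
grasp_force: 0.0
[ 0.01   -0.0084  0.146 ]
[539.28535215 302.17326474 178.39804767] [[ 0.007  1.     0.001]
 [ 1.    -0.007 -0.003]
 [-0.003  0.001 -1.   ]] 22.794955888663903 [-0.81980475  0.46282653  0.34369113  1.68074108 -0.17266404  1.02928023
 -0.42750067]
```

View pics/scene1.png

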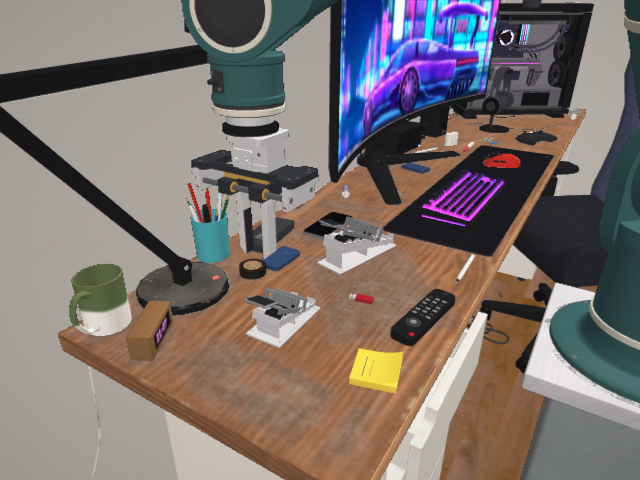

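View pics/top1.png

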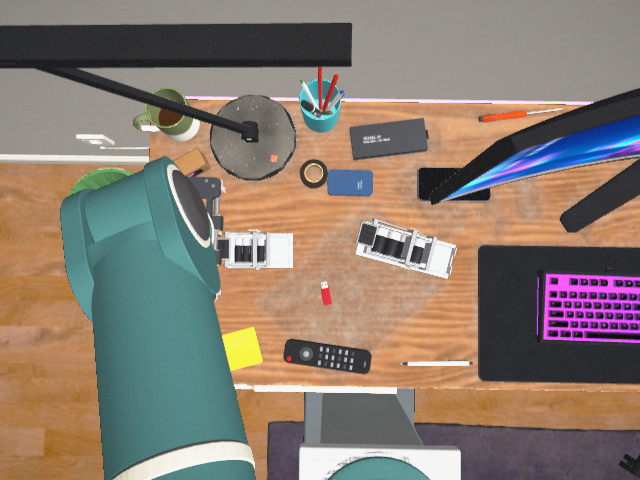

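The scene picture now shows the slim dispenser clear at about (283,315), pad at about (265,297), with the shut gripper above and beyond it at (255,250). In the top picture the arm hides the pad, but the tray at (278,250) stays visible.

```bash
python3 - <<'E'
from h import *
import cv2
a=cv2.imread("pics/scene1.png")[220:360,210:350]; cv2.imwrite("pics/s1c.png",cv2.resize(a,None,fx=4,fy=4,interpolation=cv2.INTER_CUBIC))
c=viewer.calibration("scene");T=np.linalg.inv(c["T"]);f=240/np.tan(np.radians(c["vfov"]/2))
p,M,s=tool()
for n,w in [("pad",[536,306,82]),("tip",p+M@[0,0,14]),("lip",[538,177,20])]:
    q=T@[*w,1];print(n,c["cx"]+f*q[0]/-q[2],c["cy"]-f*q[1]/-q[2], p)
E
```

```text
pad 261.07550007774057 299.1984054356255 [539.28535215 302.17326474 178.39804767]
tip 258.13217543402817 252.30376079515247 [539.28535215 302.17326474 178.39804767]
lip 304.63667373460214 294.12945708236776 [539.28535215 302.17326474 178.39804767]
```

View pics/s1c.png

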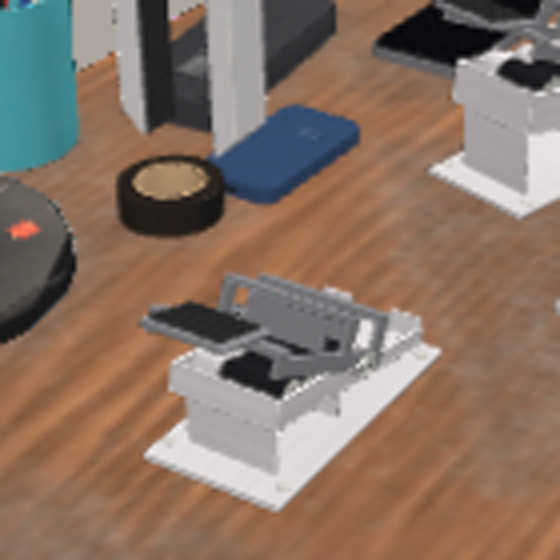

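The pad measures about (260.8,300.8) in the scene picture; projecting my estimate (536,306,82) gives (261,299), so the two agree. Going down to just above it.

```bash
python3 -m handwheel '[[0.002,0,0.06,0,0,0],[0.005,0,0.12,0,0,0],[0.005,0,0.17,0,0,0],[0.005,0,0.17,0,0,0],[0.005,0,0.17,0,0,0]]' -1; python3 -c "
from h import *
print(shift([536,308,108]));p,M,s=tool();print(p,M.round(3),s['gripper_width'])"
```

```text
time: 2.2
eef_pos: [535.1, 310.2, 111.3]
tool_rot: [-0.0, 0.705, 0.709, -0.001]
contact_force: [1.0, -0.4, -0.3]
gripper_width: 0.6
grasp_force: 0.0
[-0.0056  0.0023  0.0082]
[535.057892   310.23791868 111.28249204] [[-0.006  1.    -0.001]
 [ 1.     0.006 -0.001]
 [-0.001 -0.001 -1.   ]] 0.5977340757251327
```

```bash
python3 -m handwheel '[[0,0,0.03,0,0,0],[0.003,0,0.055,0,0,0],[0.01,0,0.08,0,0,0],[0.02,0,0.105,0,0,0],[0.027,0,0.125,0,0,0]]'; python3 -c "
from h import *
p,M,s=tool();print(p,s['contact_force'])"
```

```text
time: 2.62
eef_pos: [535.2, 321.5, 60.4]
tool_rot: [0.0, 0.705, 0.709, -0.0]
contact_force: [0.8, -1.1, 2.4]
gripper_width: 0.8
grasp_force: 1.2
[535.24147319 321.46057193  60.39103166] [ 0.82751993 -1.14614029  2.37607644]
```

```bash
python3 -m handwheel '[[0,0,0.005,0,0,0],[0,0,0.01,0,0,0],[0,0,0.014,0,0,0],[0,0,0.018,0,0,0],[0,0,0.02,0,0,0]]'; python3 -c "
from h import *
import cv2
p,M,s=tool();print(p,s['contact_force'])
a=viewer.capture('top')[200:300,190:330]; cv2.imwrite('pics/t2.png',cv2.resize(a,None,fx=4,fy=4,interpolation=cv2.INTER_CUBIC))"
```

```text
time: 3.03
eef_pos: [535.4, 321.9, 54.8]
tool_rot: [-0.0, 0.705, 0.709, 0.001]
contact_force: [-9.4, 1.0, 27.1]
gripper_width: 0.5
grasp_force: 12.9
[535.43302829 321.94105402  54.82349544] [-9.44803209  0.95621563 27.06190854]
```

View pics/t2.png

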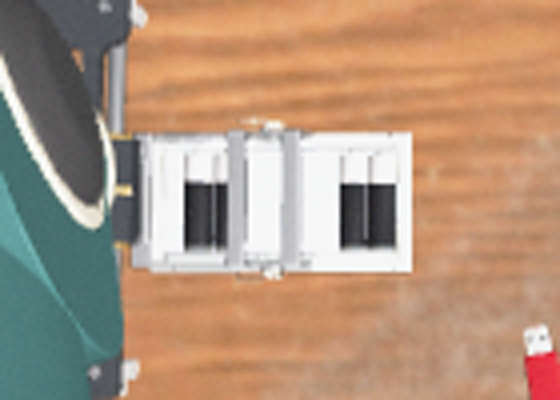

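Firm stop reached (27 N). The picture shows two cells in the tray against the lip (crop (353,200) and (383,200)) and two behind the blade at (205,210). Hold briefly, then let up.

```bash
python3 -m handwheel '[[0,0,0,0,0,0],[0,0,0,0,0,0],[0,0,0,0,0,0],[0,0,0,0,0,0],[0,0,0,0,0,0]]'
python3 -m handwheel '[[0,0,-0.015,0,0,0],[-0.005,0,-0.04,0,0,0],[-0.015,0,-0.065,0,0,0],[-0.025,0,-0.09,0,0,0],[-0.027,0,-0.115,0,0,0]]'
python3 -m handwheel '[[0,0,-0.03,0,0,0],[0,0,-0.07,0,0,0],[0,0,-0.14,0,0,0],[0.06,0,-0.2,0,0,0],[0.12,0,-0.23,0,0,0]]'
python3 -m handwheel '[[0.08,0,0,0,0,0],[0.16,0,0,0,0,0],[0.2,0,0,0,0,0],[0.2,0,0,0,0,0],[0.2,0,0,0,0,0]]'
python3 -c "
from h import *
import cv2
o=[cv2.resize(viewer.capture(n)[a:a+100,b:b+100],None,fx=4,fy=4,interpolation=cv2.INTER_CUBIC) for n,a,b in(('top',200,205),('scene',260,230))]
cv2.imwrite('pics/f.png',np.hstack(o))"
```

```text
time: 3.5
eef_pos: [535.4, 321.9, 55.1]
tool_rot: [-0.0, 0.705, 0.709, 0.001]
contact_force: [-8.8, -0.1, 22.8]
gripper_width: 0.5
grasp_force: 11.0
time: 3.92
eef_pos: [535.7, 308.8, 100.6]
tool_rot: [0.0, 0.706, 0.709, -0.0]
contact_force: [-0.2, -1.0, -0.5]
gripper_width: 0.5
grasp_force: 0.0
time: 4.33
eef_pos: [536.4, 358.1, 195.7]
tool_rot: [0.0, 0.706, 0.708, 0.002]
contact_force: [1.0, 2.1, 0.8]
gripper_width: 0.6
grasp_force: 0.0
time: 4.75
eef_pos: [534.3, 438.8, 191.6]
tool_rot: [0.0, 0.705, 0.709, -0.0]
contact_force: [0.2, -0.7, 0.6]
gripper_width: 0.5
grasp_force: 0.0
```

View pics/f.png

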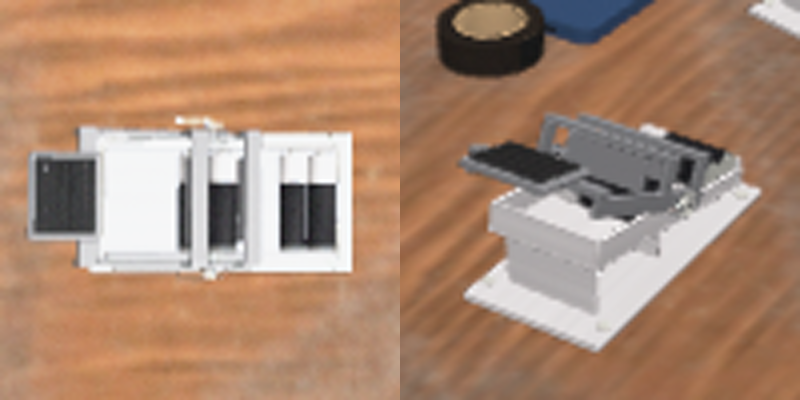

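The paddle is back up (top crop (65,195)). Two cells lie in the tray at (293–323,200), the other two are behind the gate at about (212,200), and the arm is clear.

```bash
python3 -c "
from cell import bot
print(bot.job_done())"
```

```text
the job is handed in; nothing more can be done
None
```

The job is handed in: one full press let two AA cells into the tray, the paddle came back up with the other two cells behind the shut gate, and the arm touched only that paddle; the judge's verdict was not returned.

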